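# Zero the stage travel counter and cover its knob

### The arm

A 7-joint arm with a two-finger parallel gripper is mounted at the origin on the work surface. World frame = base frame: x ahead of the robot, y to its left, z up, the work surface at z = 0. Lengths are in m, angles in rad, forces in N, time in s.
With the tool pointing down it reaches from about 0.4 to 0.85 m from the base axis. Payload 10.4 kg.
Tool frame: the origin (TCP) lies between the finger pads; the fingertips stand 11 mm ahead of it and the grasp point (between the pads) lies 8 mm behind it; z points along the fingers, y is the line along which they close (so a half turn about z gives the same grasp; the last joint's range is limited). The gripper opens to 85 mm and grips with 20 to 120 N. Pads are 22 mm wide; open, the fingers measure 114 mm over their backs; the gripper's body (76 mm by 85 mm) begins 54 mm behind the grasp point. The pads swing forward as they close: fully open they stand 13 mm farther back than shut.
Start: joints at [1.224, 0.332, -0.065, 1.46, 0.022, 1.35, -0.088], TCP at [0.199, -0.593, 0.242] pointing down, gripper open.
Joint ranges: [-2.6, 2.6], [-0.5, 2.12], [-1.47, 1.34], [0.16, 2.42], [-1.27, 4.41], [0.06, 2.06], [-2.6, 2.6]. Speed limits (rad/s): [2.22, 2.22, 2.79, 2.79, 3.14, 3.14, 3.14].

### API

Orientations are given as a unit quaternion [x, y, z, w].
In Python, from bench import r gives the robot as it stands. The module is installed in compiled form; this text tells all that it offers.
- The arm moves only by the shell command python3 -m pendant 'ROWS' [FORCE]. ROWS is JSON, a list of rows, each a list of 7 numbers: the shift along the tool's x, y, z each as a share of 200 mm, from -1 to 1, then the turn, a rotation vector about the tool's x, y, z each as a share of 8 degrees, from -1 to 1, then the opening, from 0 (shut) to 1 (fully open). A call has 1 to 5 rows; each row shifts and turns the commanded pose from where the row before left it, along the tool's axes as they then stand; what a row does not reach is not made up. A row lasts 1/8 s, in which the tool goes at most 62.5 mm and 10.7 degrees, less where a joint would pass 70% of its speed; a pose out of reach is approached as far as the arm can. A call with a number of a shift or a turn outside -1 to 1 is refused whole. A call with a gripper value outside its range is refused whole. The fingers move at their own pace and stop on an object; FORCE is the grip in N (left out, the last holds). Time passes only in rows, so rows that do not move let the fingers close. It gives the time, the measured TCP pose, the force, the opening and the grip force at its end, in the units of the state.
- r.read_state(): the state, without advancing time (a new reading comes with each control period).
- r.camera(name): name is "scene" or "side" or "wrist"; returns (picture, depth): 400x640x3 uint8, red, green, blue; 400x640 float32, m along the optical axis (not along the pixel's ray), 0 where there is no reading.
- r.get_calibration(name): a dict with "mtx" (3x3 intrinsics, pixels), "camera_from_world" (4x4, takes a point from world to camera coordinates); the wrist camera has in their place "T_tool_cam" (4x4, takes a point from camera to tool coordinates, whose origin is the TCP and whose axes are the flange's). Camera axes: x right, y up, looking along -z (the intrinsics and any distortion apply to the point x, -y, -z); pixel columns grow to the right and rows downward; lengths in m; the calibration is good to about 2 mm. A picture is of the moment at which its call begins: read the wrist's pose just before it. get_calibration takes no time and is no camera call.
- r.hand_in(): hands the job in; it is judged then, once.
The state is a dict: "t": time; "joint_pos": joint angles; "joint_velocities": joint speeds; "tau": joint torques, N m; "ee_pos": TCP position; "orientation": TCP orientation; "contact_force": force on the tool from outside, world axes, zero at the start; "ft_torque": the same for the moment, N m; "opening": finger opening in m; "finger_force": force on a finger pad.
Only numpy, scipy, OpenCV 4.12 (cv2) and the standard library are available. Lean on these libraries where they do the work, as an engineer would, in place of code of your own. Each camera call takes 0.05 s, during which the arm holds its last target. There are 200 camera calls.

### The job

Turn the black bar knob of the travel counter back (anticlockwise seen from above) until it is fully home at its zero stop, with its nose at the long zero line. Then take the grey rectangular cover that stands mouth-up on the bench, turn it over and set it mouth-down over the knob, long side along the bar, so that its rim lies flat on the counter's plate, and let go. Leave the knob at zero and do not disturb the jar, the wooden case or the screwdriver.

Things in the scene. Friction and masses are not known exactly. Their poses are not given: they have to be found in the camera images.
- counter: travel counter fixed to the bench: low black box 170 (x) x 160 (y) x 35 mm high with an aluminium top plate. Origin: centre of its underside; only its place and yaw vary. The knob's vertical axis goes through the centre. A scale of black lines on the plate lies 46 to 68 mm from the axis; the long thick zero line is on the counter's -x side, the shorter ones run clockwise from it
- seat (a point): centre of the counter's top plate, on the knob's axis, 35 mm above the bench; axes as the counter's. The cover's rim comes to lie on this plane, centred here
- knob (a joint): angle of the knob, rad. 0 = home at the hard zero stop, nose along the counter's -x, at the zero line; grows clockwise seen from above, to 3.0 at most; starts between 1.9 and 2.7. Friction of about 0.08 N m holds it where it is left; no spring. More than one wrist turn: let go and take it again
- knob_grip (a point): on the knob's axis, 27 mm above the plate (62 above the bench), where the bar is best gripped; turns with the knob, its -x points to the nose. Knob: black disc, 44 mm diameter, 9 mm high, carrying an upright bar 58 mm long, 14 mm wide, from 9 to 40 mm above the plate; grip the bar across its 14 mm
- knob_nose (a point): tip of the pointed end (nose) of the bar, 29 mm from the axis, 27 mm above the plate; a white line on top of the bar runs towards it. The other end is square
- cover: loose cover: open box of grey plastic, about 0.16 kg, outside 80 (x) x 62 (y) x 60 mm (z), walls and closed bottom 4 mm; inside 72 x 54 mm, 56 deep: it goes over the knob with its long side along the bar, either way round. Origin: centre of the closed bottom's outside; z points to the mouth. Starts empty, mouth-up on the bench; stands on its ends too. Grip across the 62 mm, with the fingertips
- cover_mouth (a point): centre of the cover's open rim, 60 mm from its closed bottom along the cover's z
- cover_centre (a point): middle of the cover, 30 mm from the bottom along the cover's z
- jar: bystander: amber glass jar, 64 mm diameter, 85 mm high; origin centre of underside
- gauge_case: bystander: closed wooden case 75 x 130 x 35 mm; origin centre of underside
- screwdriver: bystander: screwdriver 180 mm long lying on the bench; origin about mid-length, x along it

How it is judged:
On the way, in this order (a step that is already met when the one before it is completed fails the run):
1. the knob is home at its zero stop (within 0.06 rad), before the cover goes on (value of joint knob below 0.06 rad and horizontal distance between cover_centre and seat above 0.08 m), for 0.2 s.
2. the cover is mouth-down over the knob (horizontal distance between cover_mouth and seat below 0.012 m and z of cover_mouth in the frame of seat below 0.006 m and z of cover in the frame of seat above 0.05 m), for 0.2 s.
At the end, for the whole second after the job is handed in: The knob is within 0.06 rad of its zero stop; the cover stands mouth-down over it, rim flat on the counter's plate (within 4 mm and 0.06 rad), mouth centre within 12 mm of the knob's axis, at rest; jar, case and screwdriver within 20 mm of where they were (value of joint knob below 0.06 rad and horizontal distance between cover_mouth and seat below 0.012 m and z of cover_mouth in the frame of seat between -0.004 and 0.004 m and z of cover in the frame of seat above 0.057 m and angle between the z axis of cover and the z axis of counter, either way round below 0.06 rad and linear speed of cover below 0.02 m/s and distance of each of jar, gauge_case, screwdriver from where it was at the start of the episode below 0.02 m); the robot touches nothing.
It fails at once if the jar is pushed 20 mm or more (distance of jar from where it was at the start of the episode above 0.02 m).
It fails at once if the gauge case is pushed 20 mm or more (distance of gauge_case from where it was at the start of the episode above 0.02 m).
It fails at once if the screwdriver is pushed 20 mm or more (distance of screwdriver from where it was at the start of the episode above 0.02 m).
It also fails if it takes over 72 s, if anything falls off the work surface, if the arm or the gripper's body presses on something with over 40 N, if the wrist force passes 120 N, or if a joint passes its speed limit or range.

## Working session

There is one attempt and no reset: what is moved stays moved. The work goes in short steps, Python scripts to look and compute and a shell command to move; the robot and the scene stay as the last step left them, time stands still between calls to the robot, and variables do not carry over. Pictures are saved under pics/ and viewed, at most 10 in all, crops included, and the job is handed in when it is done.

```bash
mkdir -p pics; cat > h.py <<'E'
import numpy as np, cv2
from scipy.spatial.transform import Rotation as R
from bench import r
def cloud(name):
    s=r.read_state()
    im,d=r.camera(name); c=r.get_calibration(name); K=np.array(c["mtx"])
    v,u=np.mgrid[:400,:640]
    pc=np.stack([(u-K[0,2])/K[0,0]*d,-(v-K[1,2])/K[1,1]*d,-d],-1)
    if name=="wrist":
        T=np.eye(4);T[:3,:3]=R.from_quat(s["orientation"]).as_matrix();T[:3,3]=s["ee_pos"]
        T=T@np.array(c["T_tool_cam"])
    else: T=np.linalg.inv(np.array(c["camera_from_world"]))
    P=pc@T[:3,:3].T+T[:3,3]; P[d==0]=np.nan
    return im,P
def save(n,im): cv2.imwrite("pics/"+n,im[:,:,::-1])
def rows(p,q):
    "shift/turn from current pose to target p, rotation q(R) in tool units"
    s=r.read_state();R0=R.from_quat(s["orientation"])
    print("shift",np.round(R0.inv().apply(np.array(p)-s["ee_pos"])/.2,3),"turn",np.round(np.degrees((R0.inv()*q).as_rotvec())/8,3))
E
python3 - <<'E'
from h import *
s=r.read_state();print({k:np.round(v,3) for k,v in s.items()})
print(R.from_quat(s["orientation"]).as_matrix().round(3))
ims=[]
for n in("scene","side","wrist"):
    im,P=cloud(n);np.savez("c_"+n,im=im,P=P);save(n+"0.png",im);print(n,{k:np.round(v,3).tolist() for k,v in r.get_calibration(n).items()})
E
```

```text
{'t': np.float64(0.0), 'joint_pos': array([ 1.224,  0.333, -0.065,  1.461,  0.022,  1.35 , -0.089]), 'joint_velocities': array([ 0.001,  0.001,  0.001,  0.001,  0.   , -0.001,  0.001]), 'tau': array([ 0.0000e+00, -6.2544e+01,  4.9000e-02, -3.9161e+01,  1.6000e-02,
        1.0000e-02,  0.0000e+00]), 'ee_pos': array([ 0.199, -0.592,  0.242]), 'orientation': array([ 0.987,  0.161, -0.   , -0.001]), 'contact_force': array([ 0.777,  0.017, -0.016]), 'ft_torque': array([-0.01 , -0.031, -0.051]), 'finger_force': np.float64(0.0), 'opening': np.float64(0.085)}
[[ 0.948  0.318 -0.001]
 [ 0.318 -0.948  0.001]
 [-0.    -0.001 -1.   ]]
scene {'mtx': [[386.48, 0.0, 322.204], [0.0, 386.48, 199.28], [0.0, 0.0, 1.0]], 'camera_from_world': [[0.682, 0.731, 0.013, -0.436], [-0.42, 0.377, 0.826, 0.198], [0.599, -0.568, 0.564, -1.241], [0.0, 0.0, 0.0, 1.0]]}
side {'mtx': [[433.424, 0.0, 321.816], [0.0, 433.424, 203.595], [0.0, 0.0, 1.0]], 'camera_from_world': [[-0.932, -0.363, 0.019, 0.561], [0.272, -0.662, 0.699, -0.228], [-0.241, 0.656, 0.715, -0.738], [0.0, 0.0, 0.0, 1.0]]}
wrist {'mtx': [[295.659, 0.0, 316.818], [0.0, 295.659, 194.298], [0.0, 0.0, 1.0]], 'T_tool_cam': [[-0.001, 0.948, 0.319, 0.082], [1.0, 0.001, -0.0, -0.0], [-0.001, 0.319, -0.948, -0.131], [0.0, 0.0, 0.0, 1.0]]}
```

View pics/scene0.png

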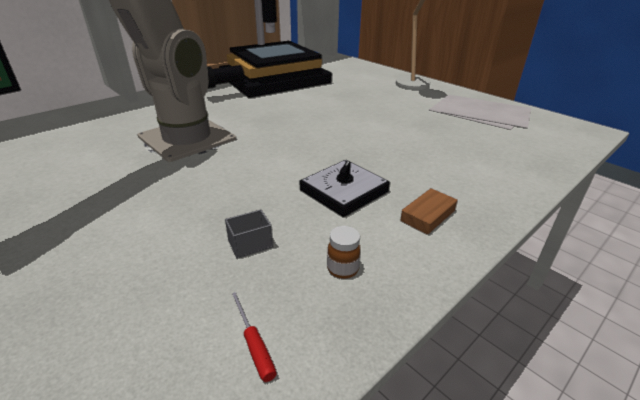

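View pics/side0.png

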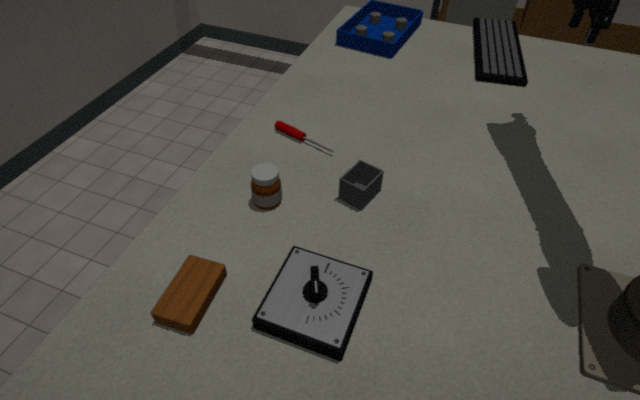

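The scene and side views show the counter at about (345,185) and (315,300), the cover at about (250,232) and (361,185), and the jar, case and screwdriver clear of both. Next I fit the poses from the point clouds.

```bash
cat > fit.py <<'E'
from h import *
def rect(Q): 
    c,wh,a=cv2.minAreaRect((Q*1000).astype(np.float32)); return np.round(c,1),np.round(wh,1),round(a,2)
def top(name,im,P,z,cx,cy,half=.11,px=2500):
    "rectified orthoview at height z (x right, y up)"
    c=r.get_calibration(name);K=np.array(c["mtx"]);M=np.array(c["camera_from_world"])
    n=int(2*half*px);v,u=np.mgrid[:n,:n]
    W=np.stack([cx-half+u/px,cy+half-v/px,0*u+z,0*u+1],-1)@M.T
    return cv2.remap(im,(K[0,2]+K[0,0]*W[...,0]/-W[...,2]).astype(np.float32),(K[1,2]-K[1,1]*W[...,1]/-W[...,2]).astype(np.float32),1)
E
python3 - <<'E'
from fit import *
from scipy import ndimage
box={"scene":{"counter":(295,155,392,215),"cover":(222,208,275,257),"jar":(325,225,364,278),"case":(398,185,460,234),"scr":(228,290,280,384)},
"side":{"counter":(250,243,376,358),"cover":(335,158,386,211),"jar":(248,160,285,211),"case":(148,252,230,334),"scr":(270,117,336,158)}}
for n in box:
    z=np.load(f"c_{n}.npz");im,P=z["im"],z["P"]
    for k,(a,b,c,d) in box[n].items():
        Q=P[b:d,a:c].reshape(-1,3);Q=Q[np.isfinite(Q[:,0])]
        lo={"counter":(.03,.04),"cover":(.052,.066),"jar":(.07,.1),"case":(.028,.042),"scr":(.006,.05)}[k]
        S=Q[(Q[:,2]>lo[0])&(Q[:,2]<lo[1])]
        print(n,k,len(S),rect(S[:,:2]),"zmed",np.median(S[:,2]).round(4),"zmax",Q[:,2].max().round(3))
    c=np.load(f"c_{n}.npz")
E
```

```text
scene counter 1891 (array([557.9, 151.8]), array([170.6, 158.8]), 89.63) zmed 0.0336 zmax 0.076
scene cover 384 (array([ 568.6, -142.6]), array([79.9, 65.2]), 73.81) zmed 0.0571 zmax 0.062
scene jar 609 (array([750.1, -48.2]), array([54.2, 56.4]), 46.48) zmed 0.0834 zmax 0.086
scene case 1111 (array([764.6, 223.3]), array([ 75. , 131.9]), 3.35) zmed 0.0333 zmax 0.036
scene scr 1077 (array([ 758. , -272.3]), array([ 25.3, 180.9]), 75.0) zmed 0.0215 zmax 0.027
side counter 7174 (array([557. , 153.1]), array([170.8, 159.9]), 89.81) zmed 0.0349 zmax 0.078
side cover 360 (array([ 569. , -142.5]), array([83.1, 63.4]), 74.25) zmed 0.0583 zmax 0.063
side jar 518 (array([749.7, -47. ]), array([55.8, 55.1]), 75.76) zmed 0.0848 zmax 0.088
side case 2881 (array([763.7, 223.9]), array([ 76.1, 129.9]), 3.84) zmed 0.0349 zmax 0.039
side scr 388 (array([ 758.9, -268.7]), array([ 23.9, 179.3]), 74.43) zmed 0.019 zmax 0.029
```

```bash
python3 - <<'E'
from fit import *
z=np.load("c_side.npz");s=np.load("c_scene.npz")
a=top("side",z["im"],0,.035,.5575,.1525,.1,2000)
b=top("side",z["im"],0,.075,.5575,.1525,.1,2000)
save("t1.png",np.hstack([a,b]))
for n,bx in(("side",(335,158,386,211)),("scene",(222,208,275,257))):
    q=np.load(f"c_{n}.npz")["P"][bx[1]:bx[3],bx[0]:bx[2]].reshape(-1,3);q=q[(q[:,2]>.052)]
    print(cv2.boxPoints(cv2.minAreaRect((q[:,:2]*1000).astype(np.float32))).round(1).tolist())
    q=np.load(f"c_{n}.npz")["P"].reshape(-1,3);q=q[(np.hypot(q[:,0]-.5575,q[:,1]-.1525)<.05)&(q[:,2]>.07)][:,:2]*1000
    print(len(q),q.mean(0),cv2.boxPoints(cv2.minAreaRect(q.astype(np.float32))).round(1).tolist())
E
```

```text
[[527.2999877929688, -173.89999389648438], [588.2000122070312, -191.10000610351562], [610.7999877929688, -111.0999984741211], [549.7999877929688, -93.9000015258789]]
238 [557.14387395 153.37602038] [[538.2000122070312, 176.10000610351562], [563.0999755859375, 124.80000305175781], [575.5999755859375, 130.8000030517578], [550.7000122070312, 182.10000610351562]]
[[526.2000122070312, -171.89999389648438], [588.7999877929688, -190.10000610351562], [611.0999755859375, -113.30000305175781], [548.5, -95.0999984741211]]
69 [559.36066117 150.29991095] [[538.9000244140625, 174.1999969482422], [565.2000122070312, 124.0999984741211], [577.2000122070312, 130.3000030517578], [551.0, 180.5]]
```

View pics/t1.png

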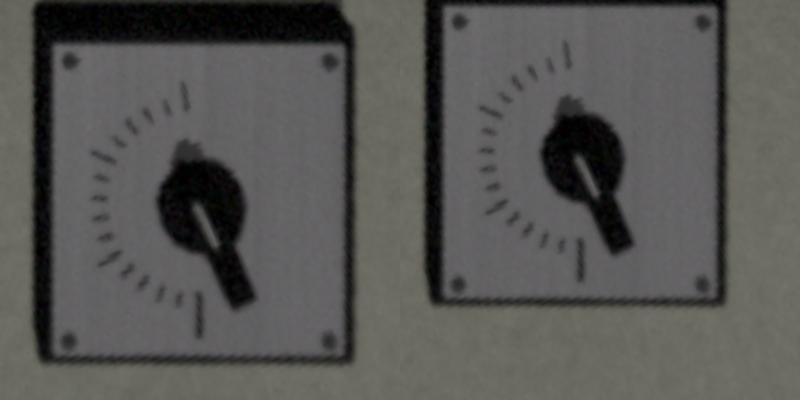

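The rectified plate shows the zero line at the bottom, (199,315), so the counter's -x is along world -y. The nose is at upper left, so the knob is at about 2.67. Moving above the knob.

```bash
for i in 1 2 3; do python3 -m pendant '[[0.1925,-0.1975,0.03,0,0,0,1],[0.1925,-0.1975,0.03,0,0,0,1],[0.1925,-0.1975,0.03,0,0,0,1],[0.1925,-0.1975,0.03,0,0,0,1],[0.1925,-0.1975,0.03,0,0,0,1]]' 40; done
python3 -m pendant '[[0,0,0,0,0,-1,1],[0,0,0,0,0,-1,1],[0,0,0,0,0,-1,1],[0,0,0,0,0,-1,1],[0,0,0,0,0,-1,1]]'
python3 -m pendant '[[0,0,0,0,0,-1,1],[0,0,0,0,0,-1,1],[0,0,0,0,0,-1,1],[0,0,0,0,0,-1,1],[0,0,0,0,0,-1,1]]'
python3 -m pendant '[[0,0,0,0,0,-1,1],[0,0,0,0,0,-1,1],[0,0,0,0,0,-0.3,1],[0,0,0,0,0,0,1]]'
cat >> h.py <<'E'
def down(deg): "tool down, tool x at yaw deg"; return R.from_euler("z",deg,degrees=True)*R.from_euler("x",180,degrees=True)
E
python3 - <<'E'
from h import *
s=r.read_state();print(s["joint_pos"].round(3))
rows([.5575,.1525,.12],down(116.7))
im,P=cloud("wrist");save("w1.png",im);np.savez("c_w1",im=im,P=P)
q=P.reshape(-1,3)
n=np.hypot(q[:,0]-.5575,q[:,1]-.1525)<.05
b=q[n&(q[:,2]>.068)&(q[:,2]<.085)][:,:2]*1000
print(len(b),cv2.minAreaRect(b.astype(np.float32)),np.median(q[n&(q[:,2]>.068)&(q[:,2]<.085)][:,2]))
pl=q[(q[:,2]>.025)&(q[:,2]<.042)];pl=pl[np.hypot(pl[:,0]-.5575,pl[:,1]-.1525)<.14];print(len(pl),cv2.minAreaRect((pl[:,:2]*1000).astype(np.float32)),np.median(pl[:,2]))
E
```

```text
t: 0.78
ee_pos: [0.319, -0.3423, 0.2121]
orientation: [0.987, 0.161, -0.0, 0.0]
contact_force: [0.1, 0.6, 0.9]
opening: 0.0855
finger_force: 0.0
t: 1.4
ee_pos: [0.4386, -0.094, 0.1822]
orientation: [0.987, 0.161, 0.0, 0.0]
contact_force: [0.2, -0.4, -0.1]
opening: 0.0852
finger_force: 0.0
t: 2.02
ee_pos: [0.5585, 0.1542, 0.1519]
orientation: [0.987, 0.161, -0.0, 0.0]
contact_force: [1.4, 0.3, 0.8]
opening: 0.0854
finger_force: 0.0
t: 2.65
ee_pos: [0.5577, 0.1528, 0.152]
orientation: [0.871, 0.491, -0.0, -0.0]
contact_force: [-0.7, -0.0, -0.1]
opening: 0.0855
finger_force: 0.0
t: 3.28
ee_pos: [0.5577, 0.1527, 0.152]
orientation: [0.651, 0.759, -0.0, -0.0]
contact_force: [0.3, 0.0, 0.0]
opening: 0.0858
finger_force: 0.0
t: 3.78
ee_pos: [0.5578, 0.1527, 0.152]
orientation: [0.523, 0.852, -0.0, -0.0]
contact_force: [0.3, 0.0, -0.2]
opening: 0.0855
finger_force: 0.0
[ 0.468  0.505 -1.043  1.66   0.456  1.245 -0.202]
shift [-0.    -0.002  0.16 ] turn [-0.003 -0.001  0.027]
1232 ((555.5830688476562, 153.01998901367188), (13.683331489562988, 57.778018951416016), 26.390472412109375) 0.07420223915273733
30016 ((555.1702270507812, 152.64590454101562), (170.41880798339844, 159.638671875), 89.8408203125) 0.0341155866711772
```

View pics/w1.png

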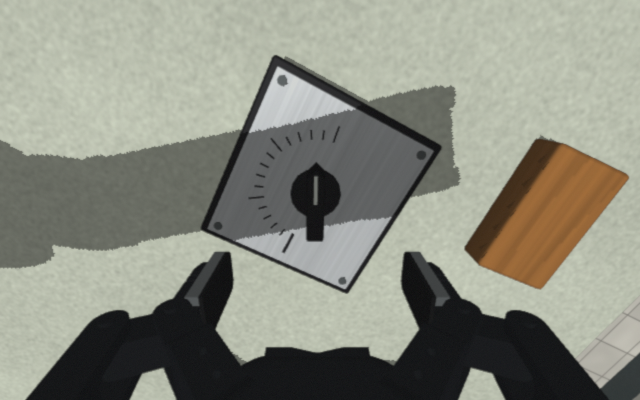

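The nose points up the image towards (316,165), the bar lies along the tool's x, and the zero line is at (288,243). The tool is aligned, so I go down, grip and turn.

```bash
python3 -m pendant '[[0.002,-0.005,0.157,0,0,0,0.6],[0,0,0.157,0,0,0,0.6],[0,0,0.156,0,0,0,0.6],[0,0,0,0,0,0,0],[0,0,0,0,0,0,0]]' 40
python3 -m pendant '[[0,0,0,0,0,0,0],[0,0,0,0,0,0,0],[0,0,0,0,0,0,0],[0,0,0,0,0,-0.5,0],[0,0,0,0,0,-0.5,0]]'
python3 -c "
from h import *
s=r.read_state();print(s['joint_pos'].round(3),s['ft_torque'].round(2))"
```

```text
t: 4.45
ee_pos: [0.5572, 0.1532, 0.0595]
orientation: [0.523, 0.852, 0.0, 0.0]
contact_force: [-12.7, -6.0, 4.3]
opening: 0.0153
finger_force: 8.2
t: 5.08
ee_pos: [0.5566, 0.1527, 0.0597]
orientation: [0.461, 0.887, -0.0, 0.0]
contact_force: [-5.1, -1.7, 1.7]
opening: 0.0137
finger_force: 39.7
[ 0.429  0.62  -0.995  1.741  0.578  1.105 -0.142] [-0.25  0.99 -0.04]
```

```bash
for i in 1 2; do python3 -m pendant '[[0,0,0,0,0,-1,0],[0,0,0,0,0,-1,0],[0,0,0,0,0,-1,0],[0,0,0,0,0,-1,0],[0,0,0,0,0,-1,0]]'; python3 -c "
from h import *
s=r.read_state();print(s['joint_pos'].round(3),s['ft_torque'].round(2))"; done
```

```text
t: 5.7
ee_pos: [0.5567, 0.1531, 0.0597]
orientation: [0.129, 0.992, -0.0, 0.0]
contact_force: [-4.8, 0.3, -0.9]
opening: 0.0136
finger_force: 39.5
[ 0.506  0.698 -1.124  1.737  0.685  1.158  0.49 ] [ 0.29  0.86 -0.09]
t: 6.32
ee_pos: [0.5566, 0.1534, 0.0597]
orientation: [-0.218, 0.976, 0.0, 0.0]
contact_force: [-3.7, 2.1, -0.6]
opening: 0.013
finger_force: 39.5
[ 0.566  0.787 -1.241  1.735  0.793  1.222  1.123] [ 0.59  0.94 -0.09]
```

```bash
python3 -m pendant '[[0,0,0,0,0,-1,0],[0,0,0,0,0,-1,0],[0,0,0,0,0,-1,0],[0,0,0,0,0,-1,0]]'; python3 -c "
from h import *
s=r.read_state();print(s['joint_pos'].round(3),s['ft_torque'].round(2))"
```

```text
t: 6.82
ee_pos: [0.5563, 0.1536, 0.0596]
orientation: [-0.479, 0.878, 0.0, 0.0]
contact_force: [-5.0, 3.5, -0.3]
opening: 0.0132
finger_force: 39.6
[ 0.602  0.862 -1.325  1.734  0.876  1.278  1.635] [ 0.67  1.24 -0.05]
```

```bash
python3 -m pendant '[[0,0,0,0,0,-1,0],[0,0,0,0,0,-1,0],[0,0,0,0,0,-1,0],[0,0,0,0,0,-0.5,0],[0,0,0,0,0,-0.3,0]]'; python3 -c "
from h import *
s=r.read_state();print(s['joint_pos'].round(3),s['ft_torque'].round(2),R.from_quat(s['orientation']).as_euler('zyx',degrees=True))"
python3 -m pendant '[[0,0,0,0,0,-0.25,0],[0,0,0,0,0,-0.25,0],[0,0,0,0,0,-0.2,0],[0,0,0,0,0,0,0]]'; python3 -c "
from h import *
s=r.read_state();print(s['joint_pos'].round(3),s['ft_torque'].round(2),R.from_quat(s['orientation']).as_euler('zyx',degrees=True))"
```

```text
t: 7.45
ee_pos: [0.556, 0.1537, 0.0597]
orientation: [-0.691, 0.723, 0.001, -0.0]
contact_force: [-6.0, 2.8, 0.7]
opening: 0.0135
finger_force: 39.9
[ 0.623  0.923 -1.386  1.733  0.94   1.326  2.13 ] [ 0.55  1.46 -0.06] [ 9.25258750e+01 -5.28855135e-02 -1.79950118e+02]
t: 7.95
ee_pos: [0.5561, 0.154, 0.0598]
orientation: [0.725, -0.689, -0.001, -0.0]
contact_force: [-7.0, 4.1, 1.5]
opening: 0.0132
finger_force: 58.0
[ 0.625  0.931 -1.394  1.733  0.947  1.332  2.221] [ 0.93  1.47 -1.05] [ 8.70802009e+01 -5.05764529e-02 -1.79906580e+02]
```

The torque rose to 1.05 N m at the expected angle, so the knob is on its stop. I release, lift and check.

```bash
python3 -m pendant '[[0,0,0,0,0,0.15,0],[0,0,0,0,0,0,1],[0,0,0,0,0,0,1],[0,0,0,0,0,0,1],[0,0,-0.2,0,0,0,1]]'
python3 -m pendant '[[0,0,-0.25,0,0,0,1],[0,0,-0.25,0,0,0.5,1],[0,0,0,0,0,1,1],[0,0,0,0,0,0,1]]'
python3 - <<'E'
from h import *
s=r.read_state();print(s["joint_pos"].round(3))
im,P=cloud("wrist");save("w2.png",im)
q=P.reshape(-1,3);q=q[np.isfinite(q[:,0])]
n=np.hypot(q[:,0]-.5565,q[:,1]-.1525)<.05
b=q[n&(q[:,2]>.068)&(q[:,2]<.085)][:,:2]*1000
print(len(b),cv2.minAreaRect(b.astype(np.float32)))
pl=q[(q[:,2]>.025)&(q[:,2]<.042)];pl=pl[np.hypot(pl[:,0]-.5565,pl[:,1]-.1525)<.14];print(len(pl),cv2.minAreaRect((pl[:,:2]*1000).astype(np.float32)))
E
```

```text
t: 8.57
ee_pos: [0.5558, 0.1517, 0.0966]
orientation: [0.718, -0.696, -0.001, 0.002]
contact_force: [-0.1, -0.1, 1.0]
opening: 0.0843
finger_force: 0.0
t: 9.07
ee_pos: [0.557, 0.1526, 0.1988]
orientation: [-0.641, 0.767, -0.001, 0.0]
contact_force: [0.5, -0.3, 0.1]
opening: 0.0852
finger_force: 0.0
[ 0.648  0.681 -1.412  1.603  0.679  1.446  2.144]
880 ((555.9659423828125, 153.06039428710938), (57.18389892578125, 14.04529094696045), 89.92935180664062)
22210 ((556.054931640625, 152.9831085205078), (169.58697509765625, 160.46136474609375), 89.79805755615234)
```

View pics/w2.png

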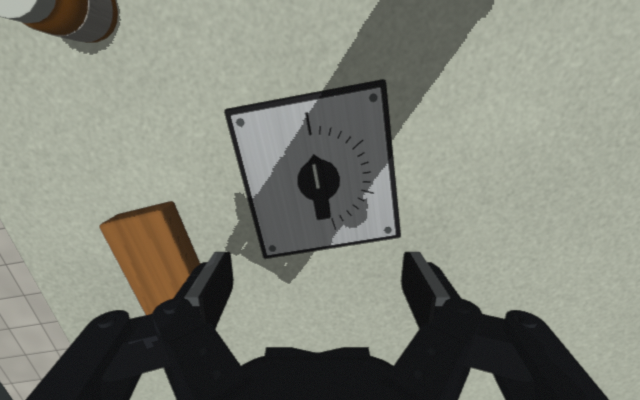

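The nose at (315,158) points to the long zero line at (308,123). The bar is at 89.9° and the plate at 89.8°, so the knob is home. Now I turn back and go to the cover.

```bash
for i in 1 2 3 4; do python3 -m pendant '[[0,0,0,0,0,1,1],[0,0,0,0,0,1,1],[0,0,0,0,0,1,1],[0,0,0,0,0,1,1],[0,0,0,0,0,1,1]]' |grep t:; done
python3 -m pendant '[[0,0,0,0,0,1,1],[0,0,0,0,0,1,1],[0,0,0,0,0,1,1],[0,0,0,0,0,0.2,1]]'
python3 -c "
from h import *
s=r.read_state();print(s['joint_pos'].round(3));rows([.5688,-.1425,.22],down(74))"
```

```text
t: 9.75
t: 10.38
t: 11.0
t: 11.62
t: 12.12
ee_pos: [0.5564, 0.1527, 0.1973]
orientation: [0.797, 0.604, -0.001, -0.0]
contact_force: [-0.2, 0.2, -0.1]
opening: 0.0852
finger_force: 0.0
[ 0.306  0.362 -0.802  1.618  0.269  1.278 -0.817]
shift [-1.404  0.46  -0.113] turn [-0.012  0.007  0.035]
```

```bash
python3 -m pendant '[[-0.281,0.092,-0.023,0,0,0,1],[-0.281,0.092,-0.023,0,0,0,1],[-0.281,0.092,-0.023,0,0,0,1],[-0.281,0.092,-0.023,0,0,0,1],[-0.281,0.092,-0.023,0,0,0,1]]'
python3 -m pendant '[[0,0,0,0,0,0,1]]' |grep ee
python3 - <<'E'
from h import *
s=r.read_state();print(s["joint_pos"].round(3))
im,P=cloud("wrist");save("w3.png",im)
q=P.reshape(-1,3);q=q[np.isfinite(q[:,0])]
n=np.hypot(q[:,0]-.5688,q[:,1]+.1425)<.07
b=q[n&(q[:,2]>.052)&(q[:,2]<.067)];print(len(b),np.median(b[:,2]),cv2.minAreaRect((b[:,:2]*1000).astype(np.float32)))
E
```

```text
t: 12.75
ee_pos: [0.5681, -0.1446, 0.221]
orientation: [0.796, 0.605, -0.0, -0.0]
contact_force: [1.1, 1.2, 0.6]
opening: 0.0855
finger_force: 0.0
ee_pos: [0.5677, -0.1489, 0.2203]
[ 0.724  0.336 -0.673  1.567  0.215  1.316 -0.258]
1180 0.05888062275979858 ((566.9165649414062, -142.29653930664062), (79.31917572021484, 62.02464294433594), 74.06300354003906)
```

View pics/w3.png

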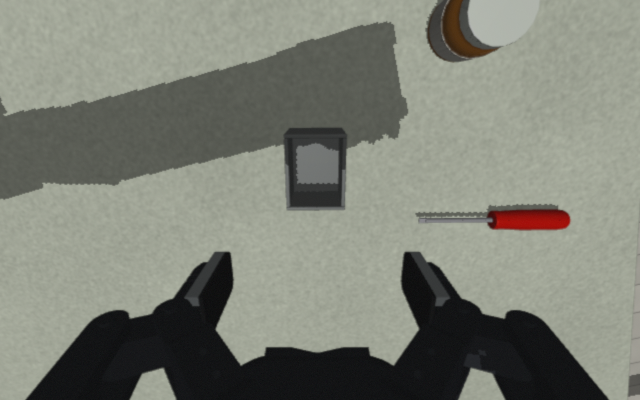

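The cover is at (316,168) in the image, aligned with the tool. Its centre is (0.5675,-0.1424) with yaw 74.06°. Tilting 45° for the corner grasp.

```bash
python3 -m pendant '[[0,0,0,0,-1,0,1],[0,0,0,0,-1,0,1],[0,0,0,0,-1,0,1],[0,0,0,0,-1,0,1],[0,0,0,0,-1,0,1]]'
python3 -m pendant '[[0,0,0,0,-0.625,0,1],[0,0,0,0,0,0,1]]'
python3 - <<'E'
from h import *
s=r.read_state();print(s["joint_pos"].round(3))
u=np.array([np.cos(np.radians(74)),np.sin(np.radians(74)),0]);C=np.array([.5675,-.1424,0])
q=down(74)*R.from_euler("y",-45,degrees=True);d=q.as_matrix()[:,2];print(d)
t=C+.0159*u+[0,0,.036]
rows(t-.07*d,q);rows(t,q)
E
```

```text
t: 13.55
ee_pos: [0.5689, -0.1405, 0.2213]
orientation: [0.748, 0.568, -0.274, 0.208]
contact_force: [-0.2, -0.2, -0.9]
opening: 0.0854
finger_force: 0.0
t: 13.8
ee_pos: [0.5686, -0.1396, 0.2194]
orientation: [0.735, 0.56, -0.306, 0.23]
contact_force: [0.0, 0.1, -0.6]
opening: 0.0855
finger_force: 0.0
[ 0.214  0.51  -0.562  1.54   0.876  1.705 -0.751]
[-0.19490504 -0.67971466 -0.70710678]
shift [0.694 0.005 0.254] turn [ 0.023 -0.005  0.072]
shift [0.694 0.004 0.604] turn [ 0.023 -0.005  0.072]
```

```bash
python3 -m pendant '[[0.231,0.002,0,0.02,0,0.07,1],[0.231,0.002,0,0,0,0,1],[0.232,0.001,0,0,0,0,1],[0,0,0.25,0,0,0,1],[0,0,0,0,0,0,1]]'
python3 -m pendant '[[0,0,0.17,0,0,0,1],[0,0,0.18,0,0,0,1],[0,0,0,0,0,0,1]]'
python3 - <<'E'
from h import *
s=r.read_state();print(s["joint_pos"].round(3))
u=np.array([np.cos(np.radians(74)),np.sin(np.radians(74)),0]);C=np.array([.5675,-.1424,0])
rows(C+.0159*u+[0,0,.036],down(74)*R.from_euler("y",-45,degrees=True))
E
```

```text
t: 14.42
ee_pos: [0.5856, -0.0859, 0.0856]
orientation: [0.74, 0.552, -0.307, 0.229]
contact_force: [0.4, 0.5, 0.4]
opening: 0.0854
finger_force: 0.0
t: 14.8
ee_pos: [0.5725, -0.1327, 0.0379]
orientation: [0.741, 0.552, -0.306, 0.23]
contact_force: [0.5, 0.2, 0.1]
opening: 0.0856
finger_force: 0.0
[ 0.167  0.753 -0.512  1.608  0.961  1.526 -0.994]
shift [ 0.025 -0.011 -0.012] turn [-0.033  0.003 -0.062]
```

```bash
python3 -m pendant '[[0.015,-0.008,0,0,0,-0.05,0.3],[0,0,0,0,0,0,0],[0,0,0,0,0,0,0],[0,0,0,0,0,0,0],[0,0,0,0,0,0,0]]' 60
python3 -m pendant '[[-0.05,0,-0.05,0,0,0,0],[-0.12,0,-0.12,0,0,0,0],[-0.12,0,-0.12,0,0,0,0],[0,0,0,0,0.5,0,0],[0,0,0,0,1,0,0]]'
python3 -m pendant '[[0,0,0,0,1,0,0],[0,0,0,0,1,0,0],[0,0,0,0,1,0,0],[0,0,0,0,1,0,0],[0,0,0,0,1,0,0]]'
python3 -m pendant '[[0,0,0,0,1,0,0],[0,0,0,0,1,0,0],[0,0,0,0,1,0,0],[0,0,0,0,1,0,0],[0,0,0,0,0.75,0,0]]'
python3 -m pendant '[[0,0,0,0,0,0,0]]'
python3 - <<'E'
from h import *
s=r.read_state();print(s["joint_pos"].round(3))
rows(s["ee_pos"],down(74)*R.from_euler("y",45,degrees=True))
im,P=cloud("side");save("s2.png",im[100:300,230:550])
E
```

```text
t: 15.42
ee_pos: [0.5737, -0.1264, 0.0373]
orientation: [0.738, 0.556, -0.305, 0.231]
contact_force: [1.2, 4.5, 6.7]
opening: 0.0614
finger_force: 65.6
t: 16.05
ee_pos: [0.573, -0.126, 0.1186]
orientation: [0.766, 0.578, -0.225, 0.17]
contact_force: [0.1, -0.3, -2.0]
opening: 0.0613
finger_force: 65.2
t: 16.68
ee_pos: [0.573, -0.1281, 0.1196]
orientation: [0.797, 0.6, 0.051, -0.037]
contact_force: [-0.4, 0.3, -2.2]
opening: 0.0613
finger_force: 65.3
t: 17.3
ee_pos: [0.5724, -0.1295, 0.1184]
orientation: [0.738, 0.555, 0.307, -0.23]
contact_force: [0.5, -0.2, -2.2]
opening: 0.0614
finger_force: 65.3
t: 17.42
ee_pos: [0.5719, -0.1301, 0.1169]
orientation: [0.739, 0.554, 0.306, -0.23]
contact_force: [-0.8, 0.8, -1.0]
opening: 0.0616
finger_force: 65.4
[ 1.245  0.758 -0.965  1.647 -0.197  1.118  0.214]
shift [0. 0. 0.] turn [ 0.013  0.001 -0.032]
```

View pics/s2.png

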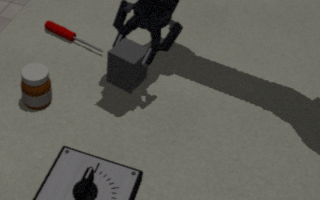

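The cover is held with its closed bottom towards the side camera, at about (127,65). Lowering it onto its end.

```bash
python3 -m pendant '[[-0.08,0,0.08,0,0,0,0],[-0.08,0,0.08,0,0,0,0],[-0.03,0,0.03,0,0,0,0],[-0.015,0,0.015,0,0,0,0],[0,0,0,0,0,0,0]]'
python3 -m pendant '[[-0.007,0,0.007,0,0,0,0],[-0.004,0,0.004,0,0,0,0],[0,0,0,0,0,0,0]]'
```

```text
t: 18.1
ee_pos: [0.5729, -0.1277, 0.0603]
orientation: [0.738, 0.556, 0.306, -0.23]
contact_force: [-0.4, 0.3, -1.5]
opening: 0.061
finger_force: 65.4
t: 18.48
ee_pos: [0.5732, -0.128, 0.0586]
orientation: [0.738, 0.556, 0.306, -0.23]
contact_force: [-5.4, -2.1, 8.8]
opening: 0.0612
finger_force: 66.4
```

```bash
python3 -m pendant '[[0,0,0,0,0,0,1],[0,0,0,0,0,0,1],[0,0,0,0,0,0,1],[0,0,-0.1,0,0,0,1],[0,0,-0.25,0,0,0,1]]'
python3 -m pendant '[[0,0,-0.25,0,0,0,1],[-0.1,0,-0.25,0,0,0,1],[0.2,0,-0.2,0,-1,0,1],[0.15,0,-0.15,0,-1,0,1],[0,0,0,0,-1,0,1]]'
python3 -m pendant '[[0,0,0,0,-1,0,1],[0,0,0,0,-1,0,1],[0,0,0,0,0,0,1]]'
python3 - <<'E'
from h import *
s=r.read_state();print(s["joint_pos"].round(3))
im,P=cloud("wrist");save("w4.png",im)
for n,Q in(("wrist",P),("side",cloud("side")[1]),("scene",cloud("scene")[1])):
    q=Q.reshape(-1,3);q=q[np.isfinite(q[:,0])]
    m=np.hypot(q[:,0]-.574,q[:,1]+.121)<.07
    b=q[m&(q[:,2]>.07)&(q[:,2]<.09)]
    if len(b):print(n,len(b),np.median(b[:,2]),cv2.minAreaRect((b[:,:2]*1000).astype(np.float32)))
E
```

```text
t: 19.1
ee_pos: [0.5582, -0.1735, 0.1063]
orientation: [0.737, 0.556, 0.305, -0.232]
contact_force: [0.5, 0.0, -0.0]
opening: 0.0853
finger_force: 0.0
t: 19.73
ee_pos: [0.5389, -0.2507, 0.2659]
orientation: [0.786, 0.592, 0.145, -0.105]
contact_force: [0.2, 0.5, -1.5]
opening: 0.0855
finger_force: 0.0
t: 20.1
ee_pos: [0.5383, -0.2478, 0.2629]
orientation: [0.796, 0.603, 0.035, -0.026]
contact_force: [-0.2, 0.2, -0.5]
opening: 0.0857
finger_force: 0.0
[ 1.077  0.384 -0.872  1.474  0.207  1.412 -0.064]
wrist 3948 0.07917497133819529 ((573.8892211914062, -121.762939453125), (60.49834060668945, 62.1689338684082), 74.09603118896484)
side 708 0.07988444580871235 ((575.9949951171875, -121.28459167480469), (62.759952545166016, 64.05278778076172), 74.79436492919922)
scene 649 0.07873218351937233 ((575.2243041992188, -121.3133544921875), (60.51197052001953, 66.48424530029297), 74.26902770996094)
```

View pics/w4.png

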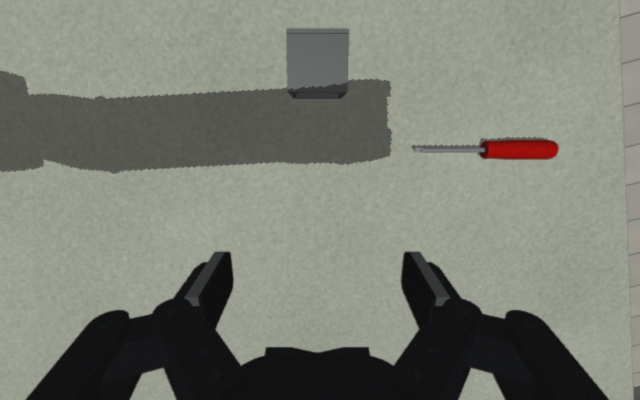

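The cover stands on its end at (318,62), with its mouth towards the gripper. Now I tilt to the other side for the second grasp.

```bash
python3 -m pendant '[[0.3,0,0,0,-1,0,1],[0.3,0,0,0,-1,0,1],[0.3,0,0,0,-1,0,1],[0,0,0,0,-1,0,1],[0,0,0,0,-1,0,1]]'
python3 -m pendant '[[0,0,0,0,-1,0,1],[0,0,0,0,-0.25,0,1],[0,0,0,0,0,0,1]]'
cat > t2.py <<'E'
from h import *
s=r.read_state();print(s["joint_pos"].round(3))
u=np.array([np.cos(np.radians(74.1)),np.sin(np.radians(74.1)),0]);C=np.array([.5743,-.1217,0])
q=down(74.1)*R.from_euler("y",-45,degrees=True);d=q.as_matrix()[:,2]
t=C+.006*u+[0,0,.056]
rows(t-.1*d,q);rows(t,q)
E
python3 t2.py
```

```text
t: 20.88
ee_pos: [0.5857, -0.0839, 0.2519]
orientation: [0.763, 0.574, -0.24, 0.177]
contact_force: [-0.5, -0.8, -0.7]
opening: 0.0851
finger_force: 0.0
t: 21.25
ee_pos: [0.5856, -0.0841, 0.252]
orientation: [0.74, 0.557, -0.303, 0.225]
contact_force: [0.4, -0.4, 0.4]
opening: 0.0852
finger_force: 0.0
[ 0.229  0.581 -0.729  1.417  0.918  1.865 -0.802]
shift [ 0.572 -0.001  0.317] turn [-0.044 -0.077 -0.005]
shift [0.567 0.002 0.817] turn [-0.044 -0.077 -0.005]
```

```bash
python3 -m pendant '[[0.28,0,0,-0.04,-0.08,0,1],[0.29,0,0,0,0,0,1],[0,0,0.2,0,0,0,1],[0,0,0.1,0,0,0,1],[0,0,0,0,0,0,1]]'
python3 t2.py
```

```text
t: 21.88
ee_pos: [0.5962, -0.0494, 0.1308]
orientation: [0.738, 0.554, -0.306, 0.232]
contact_force: [-0.4, 0.4, 0.2]
opening: 0.0853
finger_force: 0.0
[ 0.151  0.747 -0.701  1.457  0.963  1.775 -0.982]
shift [ 0.019 -0.006  0.01 ] turn [-0.006  0.019 -0.035]
shift [ 0.02  -0.006  0.51 ] turn [-0.006  0.019 -0.035]
```

```bash
python3 -m pendant '[[0.02,-0.006,0.2,0,0.02,-0.03,1],[0,0,0.2,0,0,0,1],[0,0,0.11,0,0,0,1],[0,0,0,0,0,0,0],[0,0,0,0,0,0,0]]' 60
python3 -m pendant '[[0,0,0,0,0,0,0],[0,0,0,0,0,0,0],[0,0,0,0,0,0,0],[-0.05,0,-0.05,0,0,0,0],[-0.18,0,-0.18,0,0,0,0]]'
python3 t2.py
python3 -m pendant '[[-0.2,0,-0.2,0,0,0,0],[-0.1,0,-0.1,0,0.5,0,0],[0,0,0,0,1,0,0],[0,0,0,0,1,0,0],[0,0,0,0,1,0,0]]'
python3 -m pendant '[[0,0,0,0,1,0,0],[0,0,0,0,1,0,0],[0,0,0,0,1,0,0],[0,0,0,0,1,0,0],[0,0,0,0,1,0,0]]'
python3 -m pendant '[[0,0,0,0,1,0,0],[0,0,0,0,1,0,0],[0,0,0,0,0.75,0,0],[0,0,0,0,0,0,0]]'
python3 -c "
from h import *
s=r.read_state();print(s['joint_pos'].round(3));rows([.556,.153-.016,.035+.09+.036],down(90)*R.from_euler('y',45,degrees=True))"
```

```text
t: 22.5
ee_pos: [0.5777, -0.1113, 0.0568]
orientation: [0.737, 0.558, -0.304, 0.231]
contact_force: [-0.4, 0.4, -1.4]
opening: 0.0613
finger_force: 65.0
t: 23.12
ee_pos: [0.5753, -0.1129, 0.1195]
orientation: [0.735, 0.559, -0.307, 0.229]
contact_force: [1.3, 0.1, -0.9]
opening: 0.0611
finger_force: 65.5
[ 0.258  0.693 -0.692  1.567  0.981  1.686 -0.938]
shift [ 0.214  0.009 -0.266] turn [-0.005  0.004  0.048]
shift [0.215 0.009 0.234] turn [-0.005  0.004  0.048]
t: 23.75
ee_pos: [0.5767, -0.1123, 0.2066]
orientation: [0.788, 0.598, -0.116, 0.088]
contact_force: [-1.0, -0.7, -2.2]
opening: 0.0612
finger_force: 65.4
t: 24.38
ee_pos: [0.5765, -0.1131, 0.2065]
orientation: [0.78, 0.592, 0.161, -0.121]
contact_force: [-0.2, -0.2, -2.7]
opening: 0.0611
finger_force: 65.4
t: 24.88
ee_pos: [0.5758, -0.115, 0.2041]
orientation: [0.737, 0.557, 0.305, -0.232]
contact_force: [0.7, -0.2, -1.9]
opening: 0.0614
finger_force: 65.5
[ 1.313  0.701 -1.119  1.598 -0.178  1.22   0.087]
shift [ 0.684 -0.439  0.991] turn [ 1.387 -0.007 -1.412]
```

```bash
python3 -m pendant '[[0.165,-0.088,0.17,0,0,0,0],[0.165,-0.088,0.17,0,0,0,0],[0.165,-0.088,0.17,0,0,0,0],[0.165,-0.088,0.17,0,0,0,0],[0.165,-0.088,0.17,0,0,0,0]]'
python3 -m pendant '[[0,0,0,0.46,0,-0.47,0],[0,0,0,0.46,0,-0.47,0],[0,0,0,0.46,0,-0.47,0],[0,0,0,0,0,0,0]]'
cat > t3.py <<'E'
from h import *
s=r.read_state();print(s['joint_pos'].round(3));rows([.556,.1362,.13],down(90)*R.from_euler('y',45,degrees=True))
lab=[]
for n in("side","scene"):
    im,P=cloud(n);lab.append(im)
    q=P.reshape(-1,3);q=q[np.isfinite(q[:,0])];z=s["ee_pos"][2]+.041
    m=np.hypot(q[:,0]-s["ee_pos"][0],q[:,1]-s["ee_pos"][1]-.0168)<.06
    b=q[m&(abs(q[:,2]-z)<.006)]
    if len(b)>3:print(n,len(b),z,np.median(b[:,2]),cv2.minAreaRect((b[:,:2]*1000).astype(np.float32)))
save("s3.png",np.hstack([lab[0][140:380,170:490],lab[1][60:300,200:520]]))
E
python3 t3.py
```

```text
t: 25.5
ee_pos: [0.5551, 0.1418, 0.2024]
orientation: [0.736, 0.56, 0.304, -0.23]
contact_force: [1.9, -0.0, -1.5]
opening: 0.0613
finger_force: 65.7
t: 26.0
ee_pos: [0.5562, 0.1403, 0.2026]
orientation: [0.652, 0.655, 0.271, -0.269]
contact_force: [-0.0, 0.4, -1.9]
opening: 0.0611
finger_force: 66.1
[ 1.021  0.651 -1.225  1.736 -0.196  1.071 -0.003]
shift [-0.271 -0.002  0.243] turn [0.001 0.013 0.041]
side 214 0.24363450742532966 0.24350432565725266 ((557.4979248046875, 113.91854095458984), (88.35762786865234, 19.86269187927246), 0.42702406644821167)
```

View pics/s3.png

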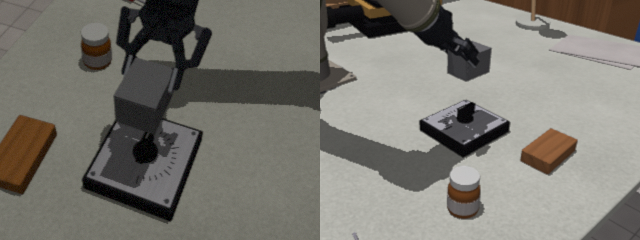

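The cover hangs mouth-down and level over the counter, at (145,95) in the left crop. I re-measure the top face at the right height.

```bash
cat > t4.py <<'E'
from h import *
s=r.read_state();T=np.array(s["ee_pos"])
rows([.556,.1362,.13],down(90)*R.from_euler('y',45,degrees=True))
for n in("side","scene"):
    im,P=cloud(n);q=P.reshape(-1,3);q=q[np.isfinite(q[:,0])]
    m=(abs(q[:,0]-T[0])<.04)&(abs(q[:,1]-T[1]-.0168)<.05)
    b=q[m&(abs(q[:,2]-T[2]-.019)<.007)]
    if len(b)<20: print(n,len(b));continue
    A=np.c_[b[:,:2]-b[:,:2].mean(0),np.ones(len(b))];co=np.linalg.lstsq(A,b[:,2],rcond=None)[0]
    print(n,len(b),"top z",co[2]-T[2],"slope",co[:2].round(3),"y",np.percentile(b[:,1],[1,99]),"x",np.percentile(b[:,0],[1,99]),cv2.minAreaRect((b[:,:2]*1000).astype(np.float32)))
E
python3 t4.py
```

```text
shift [-0.269  0.001  0.243] turn [0.007 0.011 0.027]
side 2214 top z 0.01936138691969283 slope [ 0.009 -0.021] y [0.11656751 0.19661087] x [0.51764438 0.59158356] ((557.5404663085938, 157.4599151611328), (85.96454620361328, 78.9128189086914), 83.81523132324219)
scene 167 top z 0.017016956069837053 slope [-0.029  0.041] y [0.11092366 0.19704862] x [0.52219196 0.58996896] ((556.8712768554688, 154.13905334472656), (73.39808654785156, 87.03311920166016), 0.3680875599384308)
```

```bash
python3 -m pendant '[[-0.135,0,0.122,0,0,0.03,0],[-0.135,0,0.121,0,0,0,0],[0,0,0,0,0,0,0],[0,0,0,0,0,0,0]]'
python3 t4.py
```

```text
t: 26.7
ee_pos: [0.5564, 0.1355, 0.131]
orientation: [0.654, 0.653, 0.271, -0.27]
contact_force: [-0.2, 1.0, -1.4]
opening: 0.0613
finger_force: 66.0
shift [-0.001 -0.002  0.006] turn [ 0.012 -0.002 -0.004]
side 1956 top z 0.01949181311567244 slope [ 0.003 -0.016] y [0.11156389 0.19170048] x [0.5188568  0.59262889] ((559.8975830078125, 151.46905517578125), (87.34248352050781, 78.86534118652344), 81.6304702758789)
scene 196 top z 0.01792325386631144 slope [-0.032  0.004] y [0.11207657 0.19300386] x [0.52653125 0.58971573] ((557.3446044921875, 147.73663330078125), (94.24777221679688, 65.32662963867188), 87.13091278076172)
```

```bash
python3 -m pendant '[[-0.046,0,0.054,0,0,0,0],[-0.05,0,0.05,0,0,0,0],[-0.05,0,0.05,0,0,0,0],[-0.025,0,0.025,0,0,0,0],[0,0,0,0,0,0,0]]'
python3 -m pendant '[[-0.007,0,0.007,0,0,0,0],[0,0,0,0,0,0,0]]'
python3 t4.py
```

```text
t: 27.42
ee_pos: [0.5557, 0.1364, 0.0793]
orientation: [0.654, 0.653, 0.27, -0.271]
contact_force: [0.8, -0.2, -1.8]
opening: 0.0616
finger_force: 66.0
t: 27.68
ee_pos: [0.5561, 0.1362, 0.0781]
orientation: [0.654, 0.653, 0.271, -0.27]
contact_force: [-0.6, 0.2, -0.8]
opening: 0.0614
finger_force: 66.0
shift [ 0.183 -0.    -0.184] turn [ 0.006  0.    -0.006]
side 1812 top z 0.019478651135551542 slope [ 0.005 -0.017] y [0.11256489 0.19261864] x [0.51873158 0.59249235] ((559.1167602539062, 152.53884887695312), (86.67493438720703, 79.89397430419922), 83.44746398925781)
scene 233 top z 0.017983127769021973 slope [-0.024  0.004] y [0.11502797 0.19329985] x [0.52669184 0.58915219] ((558.8544921875, 154.00416564941406), (64.3980484008789, 79.92619323730469), 3.9767391681671143)
```

Well centred, and the rim is about 2 mm above the plate. Lowering until it touches.

```bash
python3 -m pendant '[[-0.006,0,0.006,0,0,0,0],[0,0,0,0,0,0,0]]'
python3 -m pendant '[[-0.004,0,0.004,0,0,0,0],[0,0,0,0,0,0,0]]'
python3 -m pendant '[[-0.004,0,0.004,0,0,0,0],[0,0,0,0,0,0,0]]'
```

```text
t: 28.02
ee_pos: [0.5559, 0.1363, 0.0761]
orientation: [0.654, 0.653, 0.271, -0.271]
contact_force: [0.0, 0.2, -1.5]
opening: 0.061
finger_force: 66.0
t: 28.28
ee_pos: [0.5561, 0.1363, 0.0754]
orientation: [0.654, 0.653, 0.271, -0.271]
contact_force: [-0.9, -1.4, 2.0]
opening: 0.0613
finger_force: 66.3
t: 28.52
ee_pos: [0.5564, 0.1366, 0.0753]
orientation: [0.653, 0.653, 0.271, -0.271]
contact_force: [-4.7, -4.4, 13.2]
opening: 0.0611
finger_force: 67.5
```

Touching at 13 N. Releasing and backing out along the tool axis.

```bash
python3 -m pendant '[[0.002,0,-0.002,0,0,0,0],[0,0,0,0,0,0,1],[0,0,0,0,0,0,1],[0,0,0,0,0,0,1],[0,0,-0.05,0,0,0,1]]'
python3 -m pendant '[[0,0,-0.15,0,0,0,1],[0,0,-0.25,0,0,0,1],[0.1,0,-0.25,0,0,0,1],[0.1,0,-0.25,0,0,0,1],[0,0,0,0,0,0,1]]'
python3 - <<'E'
from h import *
L=[]
for n in("side","scene"):
    im,P=cloud(n);L.append(im);q=P.reshape(-1,3);q=q[np.isfinite(q[:,0])]
    m=(abs(q[:,0]-.556)<.06)&(abs(q[:,1]-.153)<.06)
    b=q[m&(abs(q[:,2]-.095)<.008)]
    A=np.c_[b[:,:2]-b[:,:2].mean(0),np.ones(len(b))];co=np.linalg.lstsq(A,b[:,2],rcond=None)[0]
    print(n,len(b),co.round(4),cv2.minAreaRect((b[:,:2]*1000).astype(np.float32)))
save("s4.png",np.hstack([L[0][100:380,170:490],L[1][60:340,200:520]]))
E
```

```text
t: 29.15
ee_pos: [0.5554, 0.1295, 0.0815]
orientation: [0.653, 0.653, 0.27, -0.271]
contact_force: [-0.6, 0.4, -0.4]
opening: 0.0854
finger_force: 0.0
t: 29.78
ee_pos: [0.5578, 0.0279, 0.2406]
orientation: [0.654, 0.653, 0.272, -0.268]
contact_force: [0.7, -0.5, -0.9]
opening: 0.0854
finger_force: 0.0
side 1688 [ 0.0067 -0.0151  0.0947] ((557.713623046875, 151.78814697265625), (81.834228515625, 62.79814147949219), 89.94967651367188)
scene 499 [-0.0192  0.0159  0.093 ] ((557.2333984375, 152.6430206298828), (82.67955017089844, 65.09901428222656), 89.9998550415039)
```

View pics/s4.png

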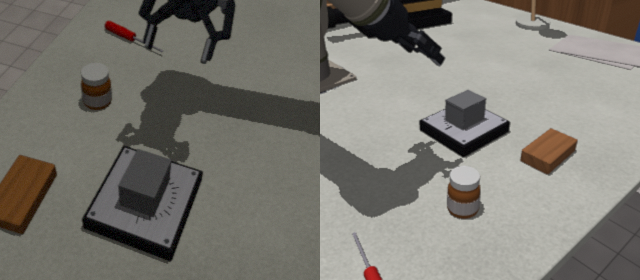

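The cover sits flat on the plate, top face at z ≈ 0.094, centred within about 2 mm. The gripper is clear and the bystanders look untouched, so I hand in.

```bash
python3 -c "
from bench import r
print(r.hand_in())"
```

```text
the job is handed in; nothing more can be done
None
```

I turned the knob back to its zero stop, set the cover mouth-down and flat over it within about 2 mm of centre, and handed the job in at about 30 s; hand-in returned no verdict, and the jar, case and screwdriver looked undisturbed in the last pictures.

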